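# Clear the boring jig and hold a top blank in it

## Robot

A 6-joint arm with a two-finger parallel gripper is mounted at the origin on the work surface. World frame = base frame: x ahead of the robot, y to its left, z up, the work surface at z = 0. Lengths are in m, angles in rad, forces in N, time in s.
With the tool pointing down it reaches from about 0.35 to 0.975 m from the base axis. Payload 4.9 kg.
Tool frame: the origin (TCP) lies at the very end of the fingers, on their centre line; the grasp point (between the pads) lies 19 mm behind it (manip.tcp_to_grasp is the distance from the TCP to the grasp point, in m); z points along the fingers, y is the line along which they close (so a half turn about z gives the same grasp; the last joint's range is limited). The gripper opens to 85 mm and grips with 20 to 120 N. Pads are 22 mm wide; open, the fingers measure 114 mm over their backs; the gripper's body (76 mm by 85 mm) begins 54 mm behind the grasp point. The pads swing forward as they close: fully open they stand 13 mm farther back than shut.
Start: joints at [-1.35, 0.053, 1.613, -0, 1.476, -0.119], TCP at [0.208, -0.589, 0.231] pointing down, gripper open.
Joint ranges: [-3.01, 3.01], [-1.01, 2.22], [0.06, 2.58], [-1.02, 4.17], [0.09, 2.62], [-3.14, 3.14]. Speed limits (rad/s): [2.57, 2.57, 3.14, 3.14, 3.14, 3.14].

## Interface

Orientations are given as a unit quaternion [x, y, z, w].
In Python, from rig import manip, camera, calibration gives the robot as it stands.
- The arm moves only by the tool jog_arm, never from a script. Its argument "increments" is a list of rows, each a list of 3 entries, a list of its own where there are three numbers: the closure, from 0 (fully open) to 1 (shut), then the shift along the tool's x, y, z in cm, then the turn about the tool's z in degrees. A call has exactly 5 rows; each row shifts and turns the commanded pose from where the row before left it, along the tool's axes as they then stand; what a row does not reach is not made up. A row lasts 1/10 s, in which the tool goes at most 50 mm and 8.59 degrees, less where a joint would pass 70% of its speed; a pose out of reach is approached as far as the arm can. A call is refused whole if a number of a shift passes 5 or a number of a turn 8.59, either way. A call with a gripper value outside its range is refused whole. The fingers move at their own pace and stop on an object; "force" is the grip in N (left out, the last holds). Time passes only in rows, so rows that do not move let the fingers close, or fill a call up. It gives the time, the measured TCP pose, the force, the opening and the grip force at its end, in the units of the state.
- manip.get_obs(): the state, without advancing time (a new reading comes with each control period).
- camera(name): name is "scene" or "side" or "wrist"; returns the picture (400x640x3 uint8, red, green, blue); there is no depth.
- calibration(name): a dict with "vfov" (degrees; the focal length in pixels is half the picture's height over the tangent of half this angle, whatever the lens; pixels are square), "cx", "cy" (the principal point, pixels), "view" (4x4, takes a point from world to camera coordinates); the wrist camera has in their place "T_tool_cam" (4x4, takes a point from camera to tool coordinates, whose origin is the TCP and whose axes are the flange's). Camera axes: x right, y down, z forward; pixel columns grow to the right and rows downward; lengths in m; the calibration is good to about 2 mm. A picture is of the moment at which its call begins: read the wrist's pose just before it. calibration takes no time and is no camera call.
- manip.close_job(): hands the job in; it is judged then, once.
The state is a dict: "time_s": time; "qpos": joint angles; "joint_vel": joint speeds; "effort": joint torques, N m; "tcp_pos": TCP position; "tcp_rot": TCP orientation; "ft_force": force on the tool from outside, world axes, zero at the start; "moment": the same for the moment, N m; "grip_width": opening from 0.0 (shut) to 1.0 (fully open); "grip_force": force on a finger pad.
Only numpy, scipy, OpenCV 4.12 (cv2) and the standard library are available. Lean on these libraries where they do the work, as an engineer would, in place of code of your own. Each camera call takes 0.05 s, during which the arm holds its last target. There are 200 camera calls.

## Task

Sweep the three wood scraps off the jig's bed into the low tray at its open end, using the block brush and not the fingers, then stand the brush back on its bristles on the counter. Next slide the bevelled top blank across the bed until it sits square and flush against the fence, and press on its sloping edge with one diagonal push so that it bears firmly on fence and bed together. Finish while still holding that push, do not let go, and leave the tops, driver, weight and dish where they are.

Things in the scene. Friction and masses are not known exactly. Their poses are not given: they have to be found in the camera images.
- bed: fixed flat wooden bed of the jig, 200 (x) x 260 (y) x 22 mm, standing on the counter; origin: underside centre (on the counter); x points from the robot's side towards the fence, y along the fence. The fence stands on its +x edge; the -x edge is open. Friction on it (coefficient 0.5 to 0.65) eats up part of the blank's forward push: push forward harder than down, about 14 N forward and 9 N down
- fence: fixed dark wooden fence on the bed's far edge, 25 (x) x 260 (y) x 40 mm; origin: centre of its underside, on the bed's top, 87.5 mm in +x from the bed's centre; same axes as the bed; the face the blank goes against is at x = -12.5 mm in this frame (75 mm in +x from the bed's centre)
- tray: fixed low open tray against one y end of the bed (either end, it varies), 150 (x) x 90 (y) x 18 mm high, walls and floor about 4 mm; lower than the bed's top; origin: underside centre, 177 mm from the bed's centre along its y; axes as the bed
- end_block: fixed stack of two boards closing the other y end of the bed, 150 x 90 x 40 mm high (18 mm higher than the bed's top); origin: underside centre, 177 mm from the bed's centre along its y
- blank: loose pine blank for a top, 56 x 56 x 46 mm, about 0.1 kg, lying on the near part of the bed, a little askew, its front face 100 to 115 mm short of the fence; origin: underside centre; its long upper edge on the -x side is cut off at 45 degrees: the near face is upright from 0 to 26 mm height at x = -28 mm, then slopes to 46 mm height at x = -8 mm; its +x face (x = +28 mm) goes against the fence
- brush: block brush standing on its stiff bristles, 76 (x) x 32 (y) mm, 76 mm tall, about 0.14 kg: bristles 74 x 28 mm up to 24 mm height, wooden back to 40 mm, above it an upright handle ridge 60 (x) x 22 (y) mm from 40 to 76 mm height, gripped across its 22 mm; origin: centre of the bristles' underside; the bristle row runs along x
- chip0_center (a point): centre of a loose chunky wood scrap, 28 x 22 x 18 mm, 13 g, starting on the bed between the blank and the fence
- chip1_center (a point): centre of a loose chunky wood scrap, 24 x 24 x 20 mm, 13 g, starting on the bed between the blank and the fence
- chip2_center (a point): centre of a loose chunky wood scrap, 30 x 20 x 18 mm, 13 g, starting on the bed between the blank and the fence
- top0: finished wooden spinning top with two red rings, 55 mm wide, 75 mm tall, standing crown down with its steel tip up; origin: underside centre; bystander
- top1: finished wooden spinning top with two red rings, 55 mm wide, 75 mm tall, standing crown down with its steel tip up; origin: underside centre; bystander
- top2: finished wooden spinning top with two red rings, 55 mm wide, 75 mm tall, standing crown down with its steel tip up; origin: underside centre; bystander
- top3: finished wooden spinning top with two red rings, 55 mm wide, 75 mm tall, standing crown down with its steel tip up; origin: underside centre; bystander
- driver: steel tip driver lying down, 175 mm long, handle 26 mm thick; origin: underside, at the front end of the handle; bystander
- weight: round brass weight, 48 mm wide, 52 mm tall; origin: underside centre; bystander
- dish: white ceramic dish, 100 mm wide, 30 mm tall; origin: underside centre; bystander
There are look-alikes about, which are no part of the job. Leave any black or turquoise look-alike of the part that bears chip1_center alone.

How it is judged:
By the outcome, as a careful person would: the job done as asked, in the order asked, and still so for the second after the job is handed in, while the arm keeps its last pose, push and grip.
It also fails if it takes over 72 s, if anything falls off the work surface, if the arm or the gripper's body presses on something with over 40 N, if the wrist force passes 120 N, or if a joint passes its speed limit or range.

## Working session

There is one attempt and no reset: what is moved stays moved. The work goes in short steps, Python scripts to look and compute and a tool call to move; the robot and the scene stay as the last step left them, time stands still between calls to the robot, and variables do not carry over. Pictures are saved under pics/ and viewed, at most 10 in all, crops included, and the job is handed in when it is done.

Besides the shell and the picture viewer there is one more tool, called after ">>>" as name(argument=value, ...) on one line, values as JSON. jog_arm: Moves the arm, as the interface text tells. Its arguments: {"type":"object","properties":{"increments":{"type":"array","items":{"type":"array"}},"force":{"type":"number"}},"required":["increments"]}

```bash
mkdir -p pics; ls; cat > h.py <<'E'
import numpy as np, cv2
from rig import manip, camera, calibration
from scipy.spatial.transform import Rotation as R
def save(img,n): cv2.imwrite('pics/'+n+'.png', img[:,:,::-1])
def K(c): f=200/np.tan(np.radians(c['vfov'])/2); return f,c['cx'],c['cy']
def ray(name,u,v,z,pose=None):
    c=calibration(name); f,cx,cy=K(c)
    if 'view' in c: T=np.linalg.inv(np.array(c['view']))
    else:
        o=pose or manip.get_obs(); W=np.eye(4); W[:3,:3]=R.from_quat(o['tcp_rot']).as_matrix(); W[:3,3]=o['tcp_pos']; T=W@np.array(c['T_tool_cam'])
    d=T[:3,:3]@np.array([(u-cx)/f,(v-cy)/f,1]); o=T[:3,3]
    return o+d*(z-o[2])/d[2]
def proj(name,p):
    c=calibration(name); f,cx,cy=K(c); q=np.array(c['view'])@np.r_[p,1]; return np.array([f*q[0]/q[2]+cx,f*q[1]/q[2]+cy])
E
python3 - <<'E'
from h import *
for n in('scene','side','wrist'):
    save(camera(n),n+'0'); c=calibration(n); print(n,{k:np.round(v,3).tolist() if k!='model' else v for k,v in c.items()})
o=manip.get_obs(); print({k:np.round(v,3).tolist() for k,v in o.items()})
E
```

```text
pics
scene {'vfov': 44.046, 'cx': 329.953, 'cy': 190.31, 'view': [[-0.644, 0.765, -0.001, 0.353], [0.487, 0.409, -0.772, -0.26], [-0.59, -0.497, -0.636, 1.942], [0.0, 0.0, 0.0, 1.0]]}
side {'vfov': 48.921, 'cx': 318.038, 'cy': 197.76, 'view': [[-0.918, -0.396, 0.006, 0.516], [-0.298, 0.679, -0.671, 0.223], [0.262, -0.618, -0.741, 1.03], [0.0, 0.0, 0.0, 1.0]]}
wrist {'vfov': 65.759, 'cx': 319.305, 'cy': 200.269, 'T_tool_cam': [[-0.0, -0.961, -0.276, 0.069], [1.0, -0.0, 0.001, -0.0], [-0.001, -0.276, 0.961, -0.141], [0.0, 0.0, 0.0, 1.0]]}
{'time_s': 0.15, 'qpos': [-1.35, 0.053, 1.614, -0.0, 1.476, -0.119], 'joint_vel': [-0.0, -0.002, -0.005, -0.001, 0.001, 0.001], 'effort': [0.0, -39.424, -37.072, -0.0, 0.005, 0.0], 'tcp_pos': [0.208, -0.589, 0.23], 'tcp_rot': [0.986, 0.169, -0.0, -0.001], 'ft_force': [0.031, -0.373, -0.182], 'moment': [-0.033, 0.012, -0.005], 'grip_force': 0.0, 'grip_width': 1.002}
```

View pics/scene0.png

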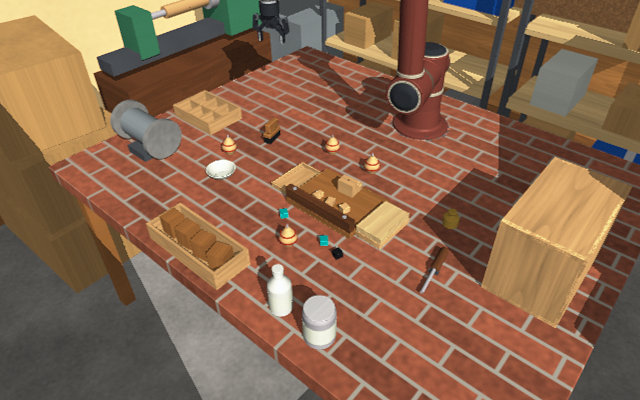

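View pics/side0.png

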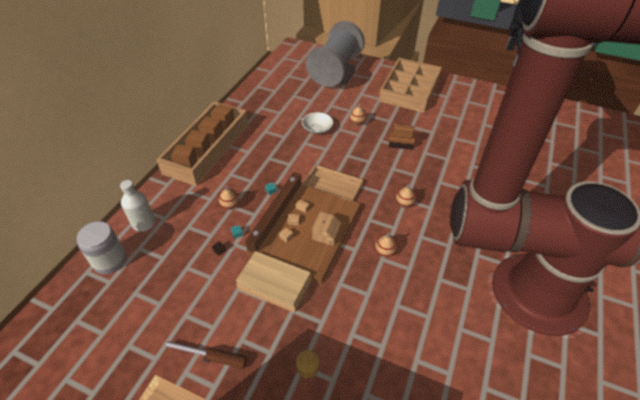

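The scene picture shows the jig at about (345,200), with the tray at its left end (297,178) and the end block at (383,222). The brush is at (271,130), with the tops, dish, weight and driver around it. The turquoise cubes (284,213) and (323,240) and the black one (337,253) lie off the bed on the counter. The three pine scraps are on the bed; in the side picture they are at (302,206), (293,219) and (286,234). These fit the description. I'll confirm with an enlarged crop.

```bash
python3 - <<'E'
from h import *
s=cv2.imread('pics/side0.png'); c=s[110:310,225:425]; a=cv2.resize(c,None,fx=3,fy=3,interpolation=cv2.INTER_CUBIC)
cv2.imwrite('pics/c1.png',a)
for uv in [(402,147),(302,206),(293,219),(286,234),(325,238)]: print(uv,ray('side',*uv,0.03 if uv[0]<400 else 0).round(3))
print(ray('scene',271,140,0).round(3))
for uv in [(311,170),(361,199),(240,280),(294,307)]: print(uv,ray('side',*uv,0.02).round(3))
E
```

```text
(402, 147) [ 0.436 -0.37   0.   ]
(302, 206) [0.608 0.001 0.03 ]
(293, 219) [0.611 0.051 0.03 ]
(286, 234) [0.606 0.102 0.03 ]
(325, 238) [0.512 0.074 0.03 ]
[ 0.455 -0.368  0.   ]
(311, 170) [ 0.646 -0.143  0.02 ]
(361, 199) [ 0.476 -0.094  0.02 ]
(240, 280) [0.649 0.259 0.02 ]
(294, 307) [0.504 0.271 0.02 ]
```

View pics/c1.png

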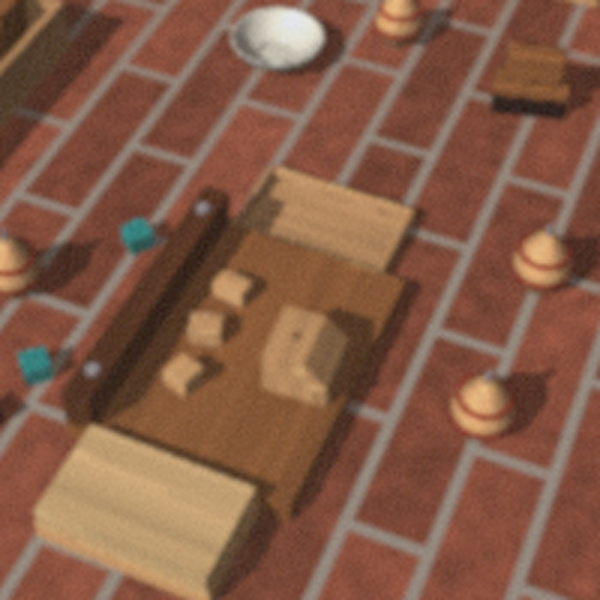

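The crop shows three natural wood scraps at crop (235,287), (210,327) and (185,373), which are side pixels (303,206), (295,219) and (287,234). They sit on the bed between the blank and the fence. The turquoise cubes at crop (137,235) and (37,365) are look-alikes on the counter beyond the fence. The brush is at crop (530,80). I'll move over the brush.

>>> jog_arm(increments=[[0, [4.5, -2, 0], 0], [0, [4.5, -2, 0], 0], [0, [4.5, -2, 0], 0], [0, [4.5, -2, 0], 0], [0, [4.5, -2, 0], 0]])

```text
time_s: 0.65
tcp_pos: [0.3881, -0.4183, 0.231]
tcp_rot: [0.986, 0.169, -0.0, -0.0]
ft_force: [1.0, -1.0, 0.2]
grip_width: 0.998
grip_force: 0.0
```

>>> jog_arm(increments=[[0, [3, -1.2, 0], 0], [0, [2.5, -1, 0], 0], [0, [1, -0.5, 0], 0], [0, [0, 0, 0], 0], [0, [0, 0, 0], 0]])

```text
time_s: 1.15
tcp_pos: [0.4387, -0.3734, 0.2311]
tcp_rot: [0.986, 0.169, -0.0, 0.0]
ft_force: [0.2, -0.3, -0.7]
grip_width: 1.001
grip_force: 0.0
```

```bash
python3 - <<'E'
from h import *
from scipy.optimize import least_squares
o=manip.get_obs(); print({k:np.round(o[k],3).tolist() for k in('time_s','tcp_pos','tcp_rot','qpos')})
save(camera('wrist'),'w1')
pts={( .075,.132,.04):(97,428),(-.075,.132,.04):(258,485),(-.075,.222,.04):(210,577),(.075,.222,.04):(37,512),(.075,-.222,.018):(275,168),(-.075,-.222,.018):(414,212),(-.1,-.13,.022):(410,281)}
P=np.array(list(pts)); U=np.array(list(pts.values()))/3+[225,110]-[1/3,1/3]
def w(p,P=P): 
    c,s=np.cos(p[2]),np.sin(p[2]); return np.c_[p[0]+c*P[:,0]-s*P[:,1],p[1]+s*P[:,0]+c*P[:,1],P[:,2]]
f=lambda p:np.ravel([proj('side',q) for q in w(p)]-U)
r=least_squares(f,[.57,.05,0],loss='soft_l1'); print(r.x.round(4),f(r.x).round(1))
E
```

```text
{'time_s': 1.15, 'tcp_pos': [0.439, -0.373, 0.231], 'tcp_rot': [0.986, 0.169, -0.0, 0.0], 'qpos': [-0.834, -0.063, 1.728, -0.001, 1.476, 0.398]}
[ 0.5711  0.0511 -0.0116] [-1.5 -1.9  1.6  1.   0.6  2.5 -1.  -0.3 -0.5 -1.2  1.3 -0.8 -0.2  0.1]
```

View pics/w1.png

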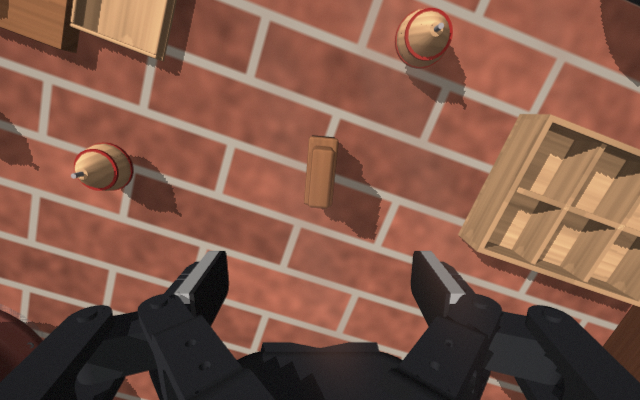

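Wrist view: the brush is at (320,172), its long side nearly vertical in the image. The tray corner is at (165,58) and the dark edge of the bed at (75,45). I'll zoom in on the brush.

```bash
python3 - <<'E'
from h import *
s=cv2.imread('pics/w1.png'); c=s[125:220,285:355]; cv2.imwrite('pics/c2.png',cv2.resize(c,None,fx=6,fy=6,interpolation=cv2.INTER_CUBIC))
for uv,z in [((165,58),.018),((73,25),.018),((183,0),.018)]: print(ray('wrist',*uv,z).round(3))
E
```

```text
[ 0.501 -0.18   0.018]
[ 0.5   -0.084  0.018]
[ 0.56  -0.186  0.018]
```

View pics/c2.png

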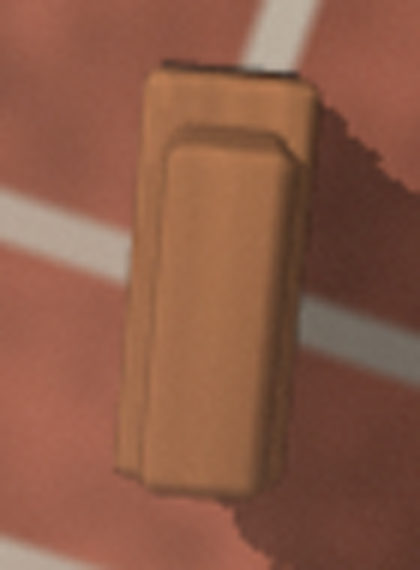

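The crop shows the handle's top face, corners at crop (170,142), (285,145), (262,492) and (145,488), and the back's top edge from (150,75) to (315,85).

```bash
python3 - <<'E'
from h import *
P=[ray('wrist',285+(u-2.5)/6,125+(v-2.5)/6,.076) for u,v in [(168,142),(290,145),(265,492),(143,488)]]
P=np.array(P)
Q=np.array([ray('wrist',285+(u-2.5)/6,125+(v-2.5)/6,.04) for u,v in [(148,72),(316,84),(118,470)]])
print(P.round(4),P.mean(0).round(4),Q.round(4),((Q[1]+Q[2])/2).round(4))
d=(P[0]+P[1]-P[2]-P[3]); print('yaw',np.degrees(np.arctan2(d[1],d[0])),np.linalg.norm(d)/2, np.linalg.norm(P[0]-P[1]))
d=Q[0]-Q[2];print(np.degrees(np.arctan2(d[1],d[0])),np.linalg.norm(d))
o=manip.get_obs(); M=R.from_quat(o['tcp_rot']).as_matrix(); print((M.T@(P.mean(0)-o['tcp_pos'])*100).round(2), M.round(3).tolist(), np.degrees(o['qpos'][5]))
E
```

```text
[[ 0.4699 -0.3559  0.076 ]
 [ 0.4759 -0.3744  0.076 ]
 [ 0.4204 -0.3902  0.076 ]
 [ 0.4143 -0.3707  0.076 ]] [ 0.4451 -0.3728  0.076 ] [[ 0.4762 -0.3493  0.04  ]
 [ 0.4841 -0.3779  0.04  ]
 [ 0.4052 -0.3676  0.04  ]] [ 0.4446 -0.3728  0.04  ]
yaw 15.409429674442885 0.05762560814273029 0.01935217957602119
14.491128393655067 0.07331233938963079
[ 0.66  0.14 15.51] [[0.943, 0.332, -0.001], [0.332, -0.943, -0.0], [-0.001, -0.0, -1.0]] 22.787714388683277
```

>>> jog_arm(increments=[[0, [0.6, 0.15, 2], 4.4], [0, [0, 0, 4.5], 0], [0, [0, 0, 4.5], 0], [0, [0, 0, 4.5], 0], [0, [0, 0, 3], 0]])

```text
time_s: 1.7
tcp_pos: [0.443, -0.372, 0.0426]
tcp_rot: [0.992, 0.13, -0.001, -0.002]
ft_force: [0.5, -0.1, -1.1]
grip_width: 0.999
grip_force: 0.0
```

>>> jog_arm(increments=[[0, [0, 0, 0], 0], [1, [0, 0, 0], 0], [1, [0, 0, 0], 0], [1, [0, 0, 0], 0], [1, [0, 0, 0], 0]], force=50)

```text
time_s: 2.2
tcp_pos: [0.4465, -0.3734, 0.0485]
tcp_rot: [0.991, 0.131, 0.001, 0.001]
ft_force: [0.2, 0.3, 0.7]
grip_width: 0.33
grip_force: 0.0
```

>>> jog_arm(increments=[[1, [0, 0, 0], 0], [1, [0, 0, 0], 0], [1, [0, 0, 0], 0], [1, [0, 0, 0], 0], [1, [0, 0, 0], 0]])

```text
time_s: 2.7
tcp_pos: [0.4464, -0.3731, 0.0481]
tcp_rot: [0.991, 0.131, 0.001, 0.001]
ft_force: [-0.5, 1.3, 7.6]
grip_width: 0.251
grip_force: 49.8
```

>>> jog_arm(increments=[[1, [0, 0, -3], 0], [1, [0, 0, -4.5], 0], [1, [0, 0, -4.5], 0], [1, [0, 0, -4.5], 7.9], [1, [0, 0, -4.5], 7.8]])

```text
time_s: 3.2
tcp_pos: [0.4452, -0.3717, 0.2576]
tcp_rot: [1.0, -0.008, -0.0, -0.0]
ft_force: [-0.0, -0.8, -1.9]
grip_width: 0.247
grip_force: 49.2
```

>>> jog_arm(increments=[[1, [0.6, -4.6, -0.5], 0], [1, [0.6, -4.6, -0.5], 0], [1, [0.6, -4.6, -0.5], 0], [1, [0.6, -4.6, -0.5], 0], [1, [0.6, -4.6, -0.5], 0]])

```text
time_s: 3.7
tcp_pos: [0.4777, -0.1407, 0.2811]
tcp_rot: [1.0, -0.006, -0.0, -0.0]
ft_force: [0.3, 0.0, -0.9]
grip_width: 0.248
grip_force: 49.4
```

>>> jog_arm(increments=[[1, [0.6, -4.6, -0.5], 0], [1, [0.6, -4.6, -0.5], 0], [1, [0.6, -4.6, -0.5], 0], [1, [0.6, -4.6, 0], 0], [1, [0, -0.9, 0], 0]])

```text
time_s: 4.2
tcp_pos: [0.5039, 0.0541, 0.2961]
tcp_rot: [1.0, -0.003, -0.0, -0.001]
ft_force: [-0.9, -1.0, -0.9]
grip_width: 0.246
grip_force: 49.7
```

>>> jog_arm(increments=[[1, [0, 0, 0], 0], [1, [0, 0, 0], 0], [1, [0, 0, 0], 0], [1, [0, 0, 0], 0], [1, [0, 0, 0], 0]])

```text
time_s: 4.7
tcp_pos: [0.5042, 0.0491, 0.2963]
tcp_rot: [1.0, -0.006, -0.0, 0.0]
ft_force: [-0.7, 1.0, -0.7]
grip_width: 0.245
grip_force: 49.7
```

```bash
python3 - <<'E'
from h import *
import json
o=manip.get_obs(); o={k:np.round(v,5).tolist() for k,v in o.items()}; print({k:o[k] for k in('time_s','tcp_pos','tcp_rot','qpos')})
json.dump(o,open('w2.json','w'))
save(camera('wrist'),'w2')
E
```

```text
{'time_s': 4.7, 'tcp_pos': [0.50423, 0.0491, 0.29627], 'tcp_rot': [0.99998, -0.00641, -1e-05, 4e-05], 'qpos': [-0.04986, -0.26527, 1.80011, -9e-05, 1.60676, 1.53374]}
```

View pics/w2.png

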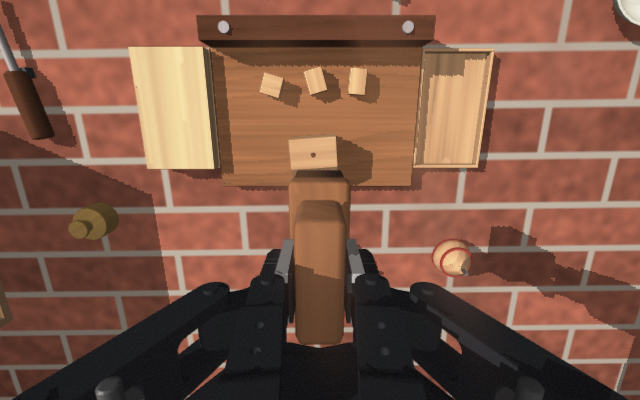

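Wrist view: fence top spans (197,15)–(435,42), the end block is on the left (130–218, 47–168) and the tray on the right (415–495, 49–168). The chips are at (271,85), (316,80) and (358,81), and the blank's top is at (313,154). All agree with the bed fit; now refining numbers.

```bash
python3 - <<'E'
from h import *
import json
from scipy.optimize import least_squares
o=json.load(open('w2.json'))
pts={(.075,.222,.04):(130,47),(.075,.132,.04):(207,47),(-.075,.132,.04):(218,168),(-.075,.222,.04):(148,168),(.075,-.222,.018):(495,49),(-.075,-.222,.018):(481,168),(-.1,.13,.022):(224,187),(-.1,-.13,.022):(411,186),(.1,.13,.062):(197,15),(.1,-.13,.062):(435,15)}
P=np.array(list(pts)); W=np.array([ray('wrist',*u,p[2],o) for p,u in pts.items()])
def w(p): c,s=np.cos(p[2]),np.sin(p[2]); return np.c_[p[0]+c*P[:,0]-s*P[:,1],p[1]+s*P[:,0]+c*P[:,1]]
f=lambda p:(w(p)-W[:,:2]).ravel()*1000
r=least_squares(f,[.57,.05,0],loss='soft_l1'); b=r.x; print(b.round(4),f(b).round(1).reshape(-1,2).tolist())
Rb=lambda p:np.array([[np.cos(b[2]),np.sin(b[2])],[-np.sin(b[2]),np.cos(b[2])]])@(p[:2]-b[:2])
for uv,z in [((271,85),.04),((316,80),.04),((358,81),.04)]+[(u,.068) for u in [(289,138),(336,136),(338,170),(291,170)]]+[((295,180),.06)]:
    q=ray('wrist',*uv,z,o); print(uv,q.round(4),'bed',(Rb(q)*1000).round(1))
E
```

```text
[ 0.5736  0.049  -0.0115] [[2.2, 1.7], [2.4, 1.8], [-4.6, 1.6], [-4.7, 0.8], [1.0, -3.2], [-0.1, 0.7], [0.1, -0.5], [-0.9, -2.4], [-0.1, -0.5], [0.2, -3.9]]
(271, 85) [0.605  0.1057 0.04  ] bed [30.7 57.1]
(316, 80) [0.61   0.0513 0.04  ] bed [36.3  2.7]
(358, 81) [0.6082 0.0007 0.04  ] bed [ 35.1 -47.8]
(289, 138) [0.544  0.0838 0.068 ] bed [-30.   34.5]
(336, 136) [0.5456 0.0286 0.068 ] bed [-27.8 -20.7]
(338, 170) [0.5052 0.0261 0.068 ] bed [-68.1 -23.7]
(291, 170) [0.506  0.0829 0.068 ] bed [-68.   33.2]
(295, 180) [0.4918 0.0792 0.06  ] bed [-82.1  29.2]
```

>>> jog_arm(increments=[[1, [3.4, -3.3, 3], 0], [1, [3.4, -3.3, 3], 0], [1, [3.4, -3.3, 3], 0], [1, [0, 0, 4.5], 0], [1, [0, 0, 4], 0]])

```text
time_s: 5.25
tcp_pos: [0.5968, 0.1379, 0.1292]
tcp_rot: [1.0, -0.005, -0.0, 0.0]
ft_force: [0.2, -0.3, -1.8]
grip_width: 0.245
grip_force: 49.9
```

>>> jog_arm(increments=[[1, [0, 0, 2], 0], [1, [0, 0, 1.5], 0], [1, [0, 0, 1], 0], [1, [0, 0, 0.3], 0], [1, [0, 0, 0], 0]])

```text
time_s: 5.75
tcp_pos: [0.5968, 0.1373, 0.0839]
tcp_rot: [1.0, -0.006, 0.001, -0.0]
ft_force: [0.5, -0.1, -1.6]
grip_width: 0.249
grip_force: 49.9
```

```bash
python3 - <<'E'
from h import *
o=manip.get_obs(); print({k:np.round(o[k],4).tolist() for k in('time_s','tcp_pos','tcp_rot','ft_force')})
a=camera('side'); save(a[190:270,255:345],'s1'); s=cv2.imread('pics/s1.png'); cv2.imwrite('pics/s1.png',cv2.resize(s,None,fx=6,fy=6,interpolation=cv2.INTER_CUBIC))
E
```

```text
{'time_s': 5.75, 'tcp_pos': [0.5968, 0.1373, 0.0839], 'tcp_rot': [1.0, -0.0056, 0.0007, -0.0001], 'ft_force': [0.4864, -0.0555, -1.605]}
```

View pics/s1.png

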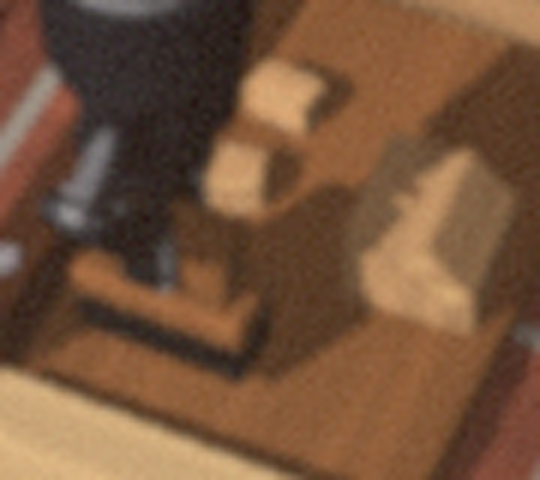

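The brush hangs just above the bed behind the hidden nearest chip, and the other two are at crop (283,97) and (237,178). The earlier rows were clipped, so I'll make up the rest sideways first, then lower and sweep.

>>> jog_arm(increments=[[1, [0.5, -0.6, 0], 0], [1, [0.5, -0.4, 0], 0], [1, [0, 0, 0.6], 0], [1, [0, 0, 0.5], 0], [1, [0, 0, 0], 0]])

```text
time_s: 6.3
tcp_pos: [0.6052, 0.1472, 0.0705]
tcp_rot: [1.0, -0.005, -0.001, 0.0]
ft_force: [-0.2, -0.0, -1.5]
grip_width: 0.245
grip_force: 50.0
```

>>> jog_arm(increments=[[1, [0, 0, 0.1], 0], [1, [0, 0.5, 0], 0], [1, [0, 1, 0], 0], [1, [0, 1, 0], 0], [1, [0, 1, 0], 0]])

```text
time_s: 6.8
tcp_pos: [0.6059, 0.1111, 0.0713]
tcp_rot: [1.0, -0.006, 0.0, 0.0]
ft_force: [0.1, -1.1, -0.3]
grip_width: 0.252
grip_force: 49.9
```

>>> jog_arm(increments=[[1, [0, 1.2, 0], 0], [1, [0, 1.2, 0], 0], [1, [0, 1.2, 0], 0], [1, [0, 1.2, 0], 0], [1, [0, 1.2, 0], 0]])

```text
time_s: 7.3
tcp_pos: [0.6052, 0.0512, 0.0711]
tcp_rot: [1.0, -0.006, 0.0, -0.0]
ft_force: [0.8, 0.9, -0.7]
grip_width: 0.247
grip_force: 50.0
```

>>> jog_arm(increments=[[1, [0, 1.2, 0], 0], [1, [0, 1.2, 0], 0], [1, [0, 1.2, 0], 0], [1, [0, 1.2, 0], 0], [1, [0, 1.2, 0], 0]])

```text
time_s: 7.8
tcp_pos: [0.6045, -0.0087, 0.0711]
tcp_rot: [1.0, -0.005, 0.0, -0.0]
ft_force: [0.5, 0.7, -1.8]
grip_width: 0.244
grip_force: 50.0
```

>>> jog_arm(increments=[[1, [0, 1.2, 0], 0], [1, [0, 1.2, 0], 0], [1, [0, 1.2, 0], 0], [1, [0, 1.2, 0], 0], [1, [0, 1.2, 0], 0]])

```text
time_s: 8.3
tcp_pos: [0.6038, -0.0687, 0.071]
tcp_rot: [1.0, -0.006, -0.0, -0.0]
ft_force: [-0.5, -0.3, -0.5]
grip_width: 0.247
grip_force: 49.9
```

>>> jog_arm(increments=[[1, [0, 0.8, 0], 0], [1, [0, 0.7, 0], 0], [1, [0, 0.5, 0], 0], [1, [0, 0, 0], 0], [1, [0, 0, 0], 0]])

```text
time_s: 8.8
tcp_pos: [0.6036, -0.0876, 0.071]
tcp_rot: [1.0, -0.005, -0.0, -0.0]
ft_force: [-0.3, 0.1, -0.8]
grip_width: 0.245
grip_force: 50.0
```

```bash
python3 - <<'E'
from h import *
o=manip.get_obs(); print({k:np.round(o[k],4).tolist() for k in('time_s','tcp_pos','tcp_rot','ft_force')})
a=camera('side')[150:310,235:435]; b=camera('scene')[155:255,250:420]
a=cv2.resize(a,(600,480)); b=cv2.resize(b,(600,353)); b=b[:120] if 0 else b
save(a,'s2'); save(b,'s2b')
E
```

```text
{'time_s': 8.8, 'tcp_pos': [0.6036, -0.0876, 0.071], 'tcp_rot': [1.0, -0.0055, -0.0, -0.0001], 'ft_force': [-0.2925, 0.1204, -0.8451]}
```

View pics/s2.png

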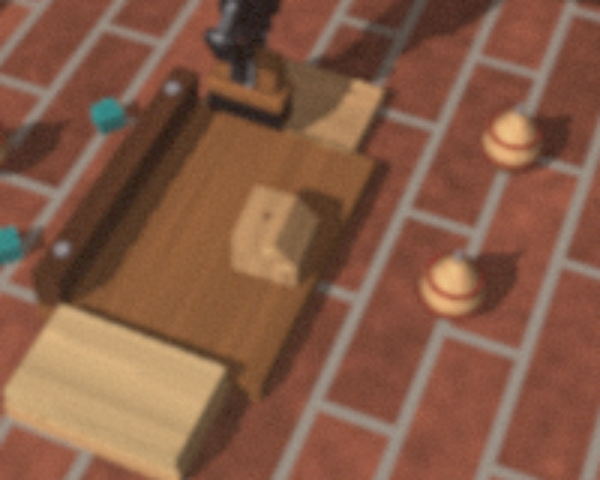

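The bed is clear of scraps. The brush stands at the tray edge, crop (245,100), and the blank is unmoved at (270,235). I'll lift and photograph the tray on the way to setting the brush down.

>>> jog_arm(increments=[[1, [0, 0, -3], 0], [1, [0, 0, -4.5], 0], [1, [0, 0, -4.5], 0], [1, [0, 0, -4.5], 0], [1, [-3, 1.2, -1.5], 0]])

```text
time_s: 9.4
tcp_pos: [0.5772, -0.0991, 0.2582]
tcp_rot: [1.0, -0.004, 0.005, 0.001]
ft_force: [0.5, -0.9, -0.5]
grip_width: 0.245
grip_force: 50.0
```

>>> jog_arm(increments=[[1, [-3.5, 1.3, 0], 0], [1, [-3.5, 1.3, 0], 0], [1, [-3.5, 1.3, 0], 0], [1, [0, 0.1, 0], 0], [1, [0, 0, 0], 0]])

```text
time_s: 9.9
tcp_pos: [0.4678, -0.1382, 0.2513]
tcp_rot: [1.0, -0.006, 0.001, 0.0]
ft_force: [0.3, 0.5, -1.2]
grip_width: 0.247
grip_force: 49.9
```

```bash
python3 - <<'E'
from h import *
import json
o=manip.get_obs(); o={k:np.round(v,5).tolist() for k,v in o.items()}; json.dump(o,open('w3.json','w'))
print({k:o[k] for k in('time_s','tcp_pos','tcp_rot','ft_force')})
save(camera('wrist'),'w3')
E
```

```text
{'time_s': 9.9, 'tcp_pos': [0.46783, -0.13824, 0.25131], 'tcp_rot': [0.99998, -0.00585, 0.00061, 0.00012], 'ft_force': [0.34042, 0.47848, -1.15827]}
```

View pics/w3.png

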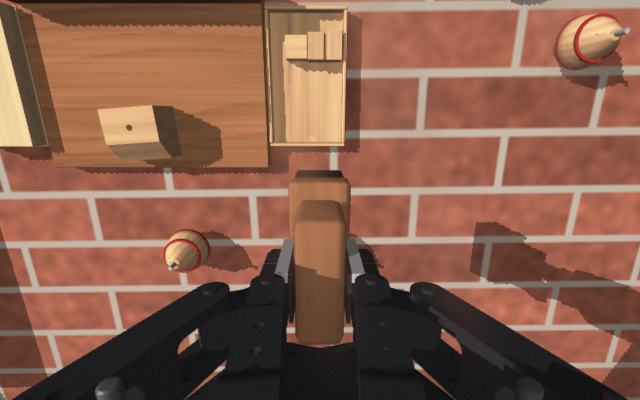

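All three scraps lie in the tray at (295,47), (317,45) and (334,45), and the bed is clear. Now I'll set the brush back in its place.

>>> jog_arm(increments=[[1, [-0.4, 4.6, 0], 0], [1, [-0.4, 4.6, 0], 0], [1, [-0.4, 4.6, 0], 0], [1, [-0.4, 4.6, 0], 0], [1, [-0.4, 4.6, 0], 0]])

```text
time_s: 10.45
tcp_pos: [0.4465, -0.3697, 0.2509]
tcp_rot: [1.0, -0.005, 0.0, -0.0]
ft_force: [0.2, 0.6, -0.9]
grip_width: 0.248
grip_force: 50.0
```

>>> jog_arm(increments=[[1, [0, 0.6, 3], -7.8], [1, [0, 0, 4.5], -7.8], [1, [0, 0, 4.5], 0], [1, [0, 0, 4], 0], [1, [0, 0, 2], 0]])

```text
time_s: 10.95
tcp_pos: [0.4446, -0.3717, 0.0658]
tcp_rot: [0.991, 0.131, -0.002, -0.003]
ft_force: [0.0, 1.9, -1.6]
grip_width: 0.245
grip_force: 50.0
```

>>> jog_arm(increments=[[1, [0, 0, 1], 0], [1, [0, 0, 0.6], 0], [1, [0, 0, 0.4], 0], [1, [0, 0, 0], 0], [1, [0, 0, 0], 0]])

```text
time_s: 11.45
tcp_pos: [0.4463, -0.3748, 0.0525]
tcp_rot: [0.991, 0.13, 0.001, 0.001]
ft_force: [-0.1, -0.5, -0.2]
grip_width: 0.25
grip_force: 50.0
```

>>> jog_arm(increments=[[1, [0, 0, 0.2], 0], [1, [0, 0, 0.15], 0], [1, [0, 0, 0.1], 0], [1, [0, 0, 0], 0], [1, [0, 0, 0], 0]])

```text
time_s: 11.95
tcp_pos: [0.4458, -0.3745, 0.0482]
tcp_rot: [0.991, 0.13, 0.0, 0.0]
ft_force: [-2.7, 2.0, 5.6]
grip_width: 0.248
grip_force: 51.0
```

>>> jog_arm(increments=[[0.6, [0, 0, 0], 0], [0.6, [0, 0, 0], 0], [0.4, [0, 0, 0], 0], [0.4, [0, 0, 0], 0], [0.4, [0, 0, 0], 0]])

```text
time_s: 12.45
tcp_pos: [0.4454, -0.374, 0.0464]
tcp_rot: [0.991, 0.13, -0.0, -0.0]
ft_force: [-0.7, -0.6, 0.4]
grip_width: 0.595
grip_force: 0.0
```

>>> jog_arm(increments=[[0.4, [0, 0, -1.5], 0], [0.4, [0, 0, -3], 0], [0.4, [0, 0, -4.5], 0], [1, [0, 0, -4.5], 0], [1, [0, 0, -4.5], 0]])

```text
time_s: 12.95
tcp_pos: [0.4454, -0.3739, 0.2296]
tcp_rot: [0.991, 0.13, 0.0, 0.0]
ft_force: [0.3, -1.0, 0.5]
grip_width: 0.273
grip_force: 0.0
```

>>> jog_arm(increments=[[0.8, [0, 0, 0], 7.8], [0.8, [0, 0, 0], 7.8], [0.8, [0.1, -4.8, 0], 0], [0.8, [0.1, -4.8, 0], 0], [0.8, [0.1, -4.8, 0], 0]])

```text
time_s: 13.45
tcp_pos: [0.4499, -0.2288, 0.2277]
tcp_rot: [1.0, -0.006, 0.001, 0.0]
ft_force: [0.6, -0.1, 0.6]
grip_width: 0.203
grip_force: 0.0
```

>>> jog_arm(increments=[[0.8, [0.1, -4.8, 0], 0], [0.8, [0.1, -4.8, 0], 0], [0.8, [0.1, -4.8, 0], 0], [0.8, [0.1, -4.8, 0], 0], [0.8, [0.1, -4.8, 0], 0]])

```text
time_s: 13.95
tcp_pos: [0.4575, 0.0117, 0.2281]
tcp_rot: [1.0, -0.006, 0.001, 0.0]
ft_force: [0.6, 0.0, 0.7]
grip_width: 0.203
grip_force: 0.0
```

>>> jog_arm(increments=[[0.8, [0, -3.2, 0], 0], [0.8, [0, -1.4, 0], 0], [0.8, [0, 0, 0], 0], [0.8, [0, 0, 0], 0], [0.8, [0, 0, 0], 0]])

```text
time_s: 14.45
tcp_pos: [0.4583, 0.055, 0.227]
tcp_rot: [1.0, -0.006, 0.0, 0.0]
ft_force: [1.0, 0.1, 0.3]
grip_width: 0.201
grip_force: 0.0
```

```bash
python3 - <<'E'
from h import *
import json
o=manip.get_obs(); o={k:np.round(v,5).tolist() for k,v in o.items()}; json.dump(o,open('w4.json','w'))
print({k:o[k] for k in('time_s','tcp_pos','tcp_rot','ft_force','grip_width')})
a=camera('side'); save(a,'s4'); b=cv2.imread('pics/side0.png')[:,:,::-1]
print('brush diff',np.abs(a[120:155,385:420].astype(int)-b[120:155,385:420]).mean(), np.abs(a[60:90,300:330].astype(int)-b[60:90,300:330]).mean())
for uv in [(386,247),(405,198)]: print('top',ray('side',*uv,.03).round(3))
w=camera('wrist'); save(w,'w4')
o3=json.load(open('w3.json'))
for u in [(98,110),(152,106)]: print('blank front top',ray('wrist',*u,.068,o3).round(4))
# stack views: wrist + crop of brush
m=np.zeros((600,640,3),np.uint8); m[:400]=w; m[400:,:320]=cv2.resize(a[110:160,370:450],(320,200)); m[400:,320:]=cv2.resize(a[190:270,260:388],(320,200))
save(m,'m4')
E
```

```text
{'time_s': 14.45, 'tcp_pos': [0.45834, 0.055, 0.22701], 'tcp_rot': [0.99998, -0.00614, 0.00029, 0.00017], 'ft_force': [0.96701, 0.12754, 0.33193], 'grip_width': 0.20074}
brush diff 4.884353741496598 4.528148148148148
top [0.364 0.039 0.03 ]
top [ 0.366 -0.137  0.03 ]
blank front top [0.5414 0.0834 0.068 ]
blank front top [0.5446 0.0284 0.068 ]
```

View pics/m4.png

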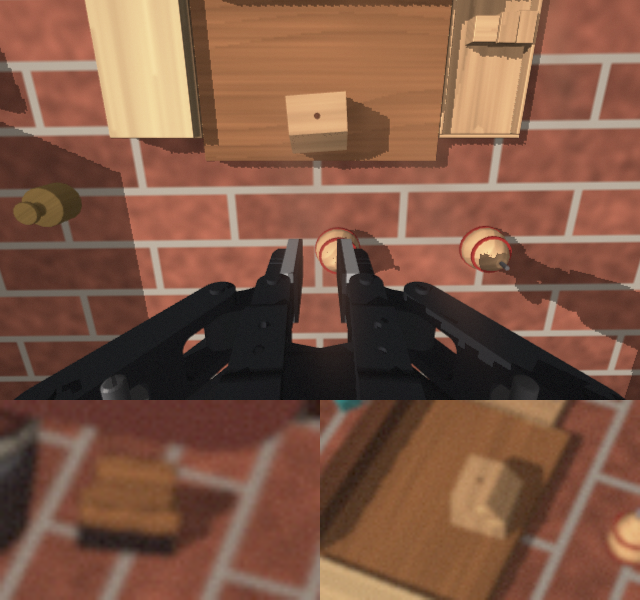

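Last picture: the brush stands on its bristles (bottom left). The blank is straight ahead of the slightly opened fingers, at (317,118), a little askew, and the scraps are in the tray. I'll lower behind the blank and push forward.

>>> jog_arm(increments=[[0.8, [0, 0, 4.5], 0], [0.8, [0, 0, 4.5], 0], [0.8, [0, 0, 4.5], 0], [0.8, [0, 0, 3.5], 0], [0.8, [0, 0, 1.5], 0]])

```text
time_s: 15.05
tcp_pos: [0.4551, 0.0551, 0.0373]
tcp_rot: [1.0, -0.006, -0.004, -0.0]
ft_force: [-0.3, -0.3, -0.1]
grip_width: 0.199
grip_force: 0.0
```

>>> jog_arm(increments=[[0.8, [0, 0, 0], 0], [0.8, [0.5, 0, 0], 0], [0.8, [0.5, 0, 0], 0], [0.8, [0.5, 0, 0], 0], [0.8, [0.5, 0, 0], 0]])

```text
time_s: 15.55
tcp_pos: [0.4797, 0.0556, 0.0429]
tcp_rot: [1.0, -0.006, 0.001, 0.0]
ft_force: [-0.9, -0.3, 0.4]
grip_width: 0.204
grip_force: 0.4
```

>>> jog_arm(increments=[[0.8, [0.8, 0, 0], 0], [0.8, [0.8, 0, 0], 0], [0.8, [0.8, 0, 0], 0], [0.8, [0.8, 0, 0], 0], [0.8, [0.8, 0, 0], 0]])

```text
time_s: 16.05
tcp_pos: [0.5189, 0.0552, 0.0415]
tcp_rot: [1.0, -0.005, -0.0, -0.0]
ft_force: [-1.0, -0.2, 1.2]
grip_width: 0.199
grip_force: 0.4
```

>>> jog_arm(increments=[[0.8, [0.8, 0, 0], 0], [0.8, [0.8, 0, 0], 0], [0.8, [0.8, 0, 0], 0], [0.8, [0.8, 0, 0], 0], [0.8, [0.8, 0, 0], 0]])

```text
time_s: 16.55
tcp_pos: [0.5589, 0.0548, 0.0415]
tcp_rot: [1.0, -0.006, 0.0, -0.0]
ft_force: [-0.3, 0.6, 1.1]
grip_width: 0.2
grip_force: 0.3
```

>>> jog_arm(increments=[[0.8, [0.4, 0, 0], 0], [0.8, [0.4, 0, 0], 0], [0.8, [0.3, 0, 0], 0], [0.8, [0.2, 0, 0], 0], [0.8, [0.1, 0, 0], 0]])

```text
time_s: 17.05
tcp_pos: [0.5723, 0.0546, 0.0415]
tcp_rot: [1.0, -0.006, -0.0, -0.0]
ft_force: [-0.9, 0.4, 1.3]
grip_width: 0.2
grip_force: 0.4
```

>>> jog_arm(increments=[[0.8, [0.1, 0, 0], 0], [0.8, [0.1, 0, 0], 0], [0.8, [0.1, 0, 0], 0], [0.8, [0.1, 0, 0], 0], [0.8, [0.1, 0, 0], 0]])

```text
time_s: 17.55
tcp_pos: [0.5772, 0.0546, 0.0415]
tcp_rot: [1.0, -0.006, -0.0, -0.0]
ft_force: [-0.4, 0.5, 0.1]
grip_width: 0.198
grip_force: 0.2
```

>>> jog_arm(increments=[[0.8, [0.1, 0, 0], 0], [0.8, [0.1, 0, 0], 0], [0.8, [0.1, 0, 0], 0], [0.8, [0.1, 0, 0], 0], [0.8, [0, 0, 0], 0]])

```text
time_s: 18.05
tcp_pos: [0.5814, 0.0545, 0.0416]
tcp_rot: [1.0, -0.006, 0.0, -0.0]
ft_force: [-0.2, -0.4, -0.2]
grip_width: 0.201
grip_force: 0.0
```

>>> jog_arm(increments=[[0.8, [0.1, 0, 0], 0], [0.8, [0.05, 0, 0], 0], [0.8, [0.05, 0, 0], 0], [0.8, [0.05, 0, 0], 0], [0.8, [0, 0, 0], 0]])

```text
time_s: 18.55
tcp_pos: [0.5834, 0.0545, 0.0415]
tcp_rot: [1.0, -0.005, -0.001, -0.0]
ft_force: [-2.8, 0.3, 2.0]
grip_width: 0.202
grip_force: 1.4
```

>>> jog_arm(increments=[[0.8, [0.05, 0, 0], 0], [0.8, [0.05, 0, 0], 0], [0.8, [0, 0, 0], 0], [0.8, [0, 0, 0], 0], [0.8, [0, 0, 0], 0]])

```text
time_s: 19.05
tcp_pos: [0.5834, 0.0545, 0.0415]
tcp_rot: [1.0, -0.005, -0.002, 0.0]
ft_force: [-7.7, 0.4, 4.7]
grip_width: 0.199
grip_force: 3.4
```

>>> jog_arm(increments=[[0.8, [0.05, 0, 0], 0], [0.8, [0.05, 0, 0], 0], [0.8, [0, 0, 0], 0], [0.8, [0, 0, 0], 0], [0.8, [0, 0, 0], 0]])

```text
time_s: 19.55
tcp_pos: [0.5834, 0.0545, 0.0415]
tcp_rot: [1.0, -0.005, -0.003, 0.0]
ft_force: [-10.4, -0.5, 8.2]
grip_width: 0.2
grip_force: 5.2
```

Fully seated: the TCP is stopped at x 0.5834 with about 10 N of push. I'll back off, rise, and set up the diagonal push on the slope.

>>> jog_arm(increments=[[0.8, [-0.6, 0, 0], 0], [0.8, [-0.6, 0, 0], 0], [0.8, [0, 0, -1.2], 0], [0.8, [0, 0, -1.1], 0], [0.8, [0, 0, 0], 0]])

```text
time_s: 20.05
tcp_pos: [0.5761, 0.0546, 0.0678]
tcp_rot: [1.0, -0.006, 0.003, 0.0]
ft_force: [0.9, 0.4, 0.1]
grip_width: 0.199
grip_force: 0.0
```

>>> jog_arm(increments=[[0.8, [0.5, 0, 0], 0], [0.8, [0.5, 0, 0], 0], [0.8, [0, 0, 0], 0], [0.8, [0, 0, 0], 0], [0.8, [0, 0, 0], 0]])

```text
time_s: 20.55
tcp_pos: [0.5834, 0.0545, 0.0641]
tcp_rot: [1.0, -0.006, -0.0, -0.0]
ft_force: [-0.8, -0.8, 0.2]
grip_width: 0.202
grip_force: 0.0
```

```bash
python3 - <<'E'
from h import *
o=manip.get_obs(); p=o['tcp_pos']; print(np.round(p,4),np.round(o['ft_force'],2), 'gap along x-z:',round(.5344-(p[0]-p[2]),4),'to',round(.5934-p[0],4),round(.059-p[2],4))
E
```

```text
[0.5834 0.0545 0.0641] [-0.79 -0.79  0.21] gap along x-z: 0.0151 to 0.01 -0.0051
```

>>> jog_arm(increments=[[0.8, [0.2, 0, 0.12], 0], [0.8, [0.2, 0, 0.12], 0], [0.8, [0.2, 0, 0.12], 0], [0.8, [0.14, 0, 0.09], 0], [0.8, [0, 0, 0], 0]])

```text
time_s: 21.05
tcp_pos: [0.5912, 0.0544, 0.0598]
tcp_rot: [1.0, -0.006, -0.0, -0.0]
ft_force: [-0.9, -0.5, 0.3]
grip_width: 0.203
grip_force: 0.0
```

>>> jog_arm(increments=[[0.8, [0.1, 0, 0.06], 0], [0.8, [0.05, 0, 0.03], 0], [0.8, [0.05, 0, 0.03], 0], [0.8, [0, 0, 0], 0], [0.8, [0, 0, 0], 0]])

```text
time_s: 21.55
tcp_pos: [0.5931, 0.0544, 0.0589]
tcp_rot: [1.0, -0.006, 0.0, -0.0]
ft_force: [-0.2, -0.5, -0.9]
grip_width: 0.199
grip_force: 0.0
```

>>> jog_arm(increments=[[0.8, [0.05, 0, 0.03], 0], [0.8, [0.05, 0, 0.03], 0], [0.8, [0, 0, 0], 0], [0.8, [0, 0, 0], 0], [0.8, [0, 0, 0], 0]])

```text
time_s: 22.05
tcp_pos: [0.5941, 0.0544, 0.0583]
tcp_rot: [1.0, -0.005, -0.0, -0.0]
ft_force: [0.7, -0.4, 0.9]
grip_width: 0.198
grip_force: 0.0
```

>>> jog_arm(increments=[[0.8, [0.05, 0, 0.03], 0], [0.8, [0.05, 0, 0.03], 0], [0.8, [0, 0, 0], 0], [0.8, [0, 0, 0], 0], [0.8, [0, 0, 0], 0]])

```text
time_s: 22.55
tcp_pos: [0.5951, 0.0544, 0.0576]
tcp_rot: [1.0, -0.005, -0.0, 0.0]
ft_force: [-0.8, -0.2, -0.7]
grip_width: 0.201
grip_force: 0.0
```

>>> jog_arm(increments=[[0.8, [0.05, 0, 0.03], 0], [0.8, [0.05, 0, 0.03], 0], [0.8, [0, 0, 0], 0], [0.8, [0, 0, 0], 0], [0.8, [0, 0, 0], 0]])

```text
time_s: 23.05
tcp_pos: [0.5955, 0.0544, 0.0574]
tcp_rot: [1.0, -0.005, -0.001, 0.0]
ft_force: [-4.6, -0.9, 5.0]
grip_width: 0.199
grip_force: 3.5
```

>>> jog_arm(increments=[[0.8, [0.05, 0, 0.01], 0], [0.8, [0.05, 0, 0.01], 0], [0.8, [0, 0, 0], 0], [0.8, [0, 0, 0], 0], [0.8, [0, 0, 0], 0]])

```text
time_s: 23.55
tcp_pos: [0.5956, 0.0544, 0.0574]
tcp_rot: [1.0, -0.005, -0.002, 0.0]
ft_force: [-9.6, -0.4, 9.1]
grip_width: 0.2
grip_force: 6.2
```

>>> jog_arm(increments=[[0.8, [0.05, 0, -0.01], 0], [0.8, [0.05, 0, -0.01], 0], [0.8, [0, 0, 0], 0], [0.8, [0, 0, 0], 0], [0.8, [0, 0, 0], 0]])

```text
time_s: 24.05
tcp_pos: [0.5956, 0.0544, 0.0574]
tcp_rot: [1.0, -0.005, -0.004, 0.0]
ft_force: [-11.7, -0.4, 9.6]
grip_width: 0.202
grip_force: 7.9
```

>>> jog_arm(increments=[[0.8, [0.05, 0, -0.01], 0], [0.8, [0.05, 0, -0.01], 0], [0.8, [0, 0, -0.01], 0], [0.8, [0, 0, 0], 0], [0.8, [0, 0, 0], 0]])

```text
time_s: 24.55
tcp_pos: [0.5957, 0.0544, 0.0574]
tcp_rot: [1.0, -0.005, -0.005, 0.0]
ft_force: [-13.7, -0.4, 11.9]
grip_width: 0.2
grip_force: 9.3
```

>>> jog_arm(increments=[[0.8, [0.03, 0, -0.03], 0], [0.8, [0.03, 0, -0.03], 0], [0.8, [0, 0, 0], 0], [0.8, [0, 0, 0], 0], [0.8, [0, 0, 0], 0]])

```text
time_s: 25.05
tcp_pos: [0.5957, 0.0544, 0.0575]
tcp_rot: [1.0, -0.005, -0.005, 0.0]
ft_force: [-13.6, -0.1, 10.7]
grip_width: 0.2
grip_force: 9.0
```

>>> jog_arm(increments=[[0.8, [0.04, 0, -0.03], 0], [0.8, [0.04, 0, -0.03], 0], [0.8, [0, 0, 0], 0], [0.8, [0, 0, 0], 0], [0.8, [0, 0, 0], 0]])

```text
time_s: 25.55
tcp_pos: [0.5957, 0.0544, 0.0575]
tcp_rot: [1.0, -0.005, -0.006, 0.0]
ft_force: [-15.6, 0.1, 9.4]
grip_width: 0.202
grip_force: 9.2
```

```bash
python3 - <<'E'
from h import *
for i in range(4):
    camera('wrist') if i else 0; o=manip.get_obs(); print(o['time_s'],np.round(o['tcp_pos'],4),np.round(o['ft_force'],1),np.round(o['moment'],2))
a=camera('side'); b=cv2.imread('pics/s4.png')[:,:,::-1]
for n,(x,y) in dict(brush=(402,137),topA=(386,243),topB=(405,197),topC=(228,198),topD=(358,115),dish=(318,123),driver=(210,352),weight=(307,363)).items():
    print(n,np.abs(a[y-14:y+14,x-14:x+14].astype(int)-b[y-14:y+14,x-14:x+14]).mean().round(1),end=' ')
E
```

```text
25.55 [0.5957 0.0544 0.0575] [-15.6   0.1   9.4] [-0.07  2.64 -0.04]
25.6 [0.5957 0.0544 0.0575] [-16.2  -1.2   9.1] [-0.1   2.64  0.  ]
25.65 [0.5957 0.0544 0.0575] [-16.9  -1.1  10.3] [-0.1   2.63 -0.09]
25.7 [0.5957 0.0544 0.0575] [-15.8   0.   10.2] [-0.11  2.66 -0.09]
brush 28.4 topA 4.1 topB 10.0 topC 4.1 topD 27.3 dish 86.9 driver 4.2 weight 4.0
```

```bash
python3 - <<'E'
from h import *
for cam,ref,D in (('scene','scene0',dict(brush=(271,130),top1=(229,144),top2=(332,144),top3=(373,162),top4=(288,234),dish=(220,170),driver=(433,270),weight=(451,218))),('side','side0',dict(brush=(402,137),topD=(358,115),topB=(405,197),dish=(318,123)))):
    a=camera(cam); b=cv2.imread('pics/%s.png'%ref)[:,:,::-1]
    for n,(x,y) in D.items(): print(cam,n,np.abs(a[y-10:y+10,x-10:x+10].astype(int)-b[y-10:y+10,x-10:x+10]).mean().round(1),a[y,x],b[y,x])
E
```

```text
scene brush 13.8 [144  94  48] [142  92  46]
scene top1 4.3 [252 238 158] [250 233 152]
scene top2 57.6 [152  78  66] [251 226 144]
scene top3 4.2 [253 241 163] [251 237 158]
scene top4 4.1 [252 239 163] [250 234 156]
scene dish 3.8 [251 253 254] [249 251 252]
scene driver 3.6 [197 193 194] [191 185 187]
scene weight 2.9 [125  97  35] [121  94  37]
side brush 32.9 [56 30 25] [113  74  43]
side topD 37.0 [118  59  54] [183 128  91]
side topB 6.2 [224 169 117] [215 160 112]
side dish 119.9 [102  53  45] [221 218 203]
```

Every bystander shows unchanged in at least one view; the large differences are the arm in the way. The push holds steady at about 16 N forward and 10 N down, so I'm handing in.

```bash
python3 -c "
from rig import manip; print(manip.close_job())"
```

```text
the job is handed in; nothing more can be done
None
```

I handed the job in at about 26 s: the three scraps are in the tray, the brush stands on its bristles back in its place, and the blank is against the fence, still held by a diagonal push of about 16 N forward and 10 N down; the tops, driver, weight and dish look unmoved, but I checked how square and flush the blank sits only by contact force and finger position, not with a final picture.

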